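# Stand the slumped carton up and flip the capsule canister shut

### The arm

A 6-joint arm with a two-finger parallel gripper is mounted at the origin on the work surface. World frame = base frame: x ahead of the robot, y to its left, z up, the work surface at z = 0. Lengths are in m, angles in degrees, forces in N, time in s.
With the tool pointing down it reaches from about 0.325 to 0.9 m from the base axis. Payload 6.1 kg.
Tool frame: the origin (TCP) lies at the very end of the fingers, on their centre line; the grasp point (between the pads) lies 19 mm behind it (ctrl.tcp_to_grasp is the distance from the TCP to the grasp point, in m); z points along the fingers, y is the line along which they close (so a half turn about z gives the same grasp; the last joint's range is limited). The gripper opens to 87 mm and grips with 3 to 60 N. Pads are 19 mm wide; open, the fingers measure 117 mm over their backs; the gripper's body (75 mm by 190 mm) begins 51 mm behind the grasp point.
Start: joints at [61.759, 12.628, 87.462, -0, 79.91, -7.225], TCP at [0.224, 0.583, 0.223] pointing down, gripper open.
Joint ranges: [-170.65, 170.65], [-52.31, 119.04], [5.05, 147.46], [-71.25, 251.25], [11.57, 151.72], [-153.62, 153.62]. Speed limits (degrees/s): [147.25, 147.25, 172.46, 180, 180, 180].

### API

Orientations are given as [roll, pitch, yaw] about the fixed x, y, z axes, in that order (R = Rz(yaw) Ry(pitch) Rx(roll)).
In Python, from workcell import ctrl, optics gives the robot as it stands.
- The arm moves only by the shell command python3 -m jog 'ROWS' [FORCE]. ROWS is JSON, one flat list of numbers, 7 for each row, row after row: the shift along the tool's x, y, z as a fraction of full scale, then the turn, a rotation vector about the tool's x, y, z as a fraction of full scale, then the gripper command: -1 is shut, 1 is fully open, values between are in proportion. A call has 1 to 5 rows; each row is the pose to reach, as a shift and turn from the pose commanded when the call began, along the tool's axes at that moment; what a row does not reach only later rows make up. Full scale, the value 1, is 250 mm for a shift and 1.5 rad for a turn. A row lasts 1/12 s, in which the tool goes at most 41.7 mm and 7.16 degrees, less where a joint would pass 70% of its speed; a pose out of reach is approached as far as the arm can. A call with a number of a shift or a turn outside -1 to 1 is refused whole. A call with a gripper value outside its range is refused whole. The fingers move at their own pace and stop on an object; FORCE is the grip in N (left out, the last holds). Time passes only in rows, so rows that repeat a pose let the fingers close. It gives the time, the measured TCP pose, the force, the opening and the grip force at its end, in the units of the state.
- ctrl.get_state(): the state, without advancing time (a new reading comes with each control period).
- optics.snapshot(name): name is "side" or "top"; returns a dict with "pixels" (420x560x3 uint8, red, green, blue), "camera_matrix" (3x3 intrinsics, pixels), "rvec" (rotation vector, rad) and "tvec" (3), from world to camera coordinates, as OpenCV has them. Camera axes: x right, y down, z forward; pixel columns grow to the right and rows downward; lengths in m; the calibration is good to about 2 mm. A picture is of the moment at which its call begins. There is no depth.
- ctrl.hand_in(): hands the job in; it is judged then, once.
The state is a dict: "clock": time; "joints": joint angles; "qvel": joint speeds; "joint_torque": joint torques, N m; "position": TCP position; "ee_rot": TCP orientation; "contact_force": force on the tool from outside, world axes, zero at the start; "torque": the same for the moment, N m; "finger_gap": finger opening in m; "finger_force": force on a finger pad.
Only numpy, scipy, OpenCV 4.12 (cv2) and the standard library are available. Lean on these libraries where they do the work, as an engineer would, in place of code of your own. Each camera call takes 0.05 s, during which the arm holds its last target. There are 200 camera calls.

### The job

The orange carton has slumped over the mouth of the clear coffee-capsule canister. Gently push it back up with the fingertips, without squeezing or lifting it, so that it stands upright on its own base beside the canister, and then push the canister's black lid over until it is fully shut. Leave the other things on the counter where they are.

Things in the scene. Friction and masses are not known exactly. Their poses are not given: they have to be found in the camera images.
- canister: Clear square box fixed to the counter, 110 x 110 mm, 120 mm high, open at the top, some coffee capsules inside well below the rim. Origin: centre of its underside, on the counter. Its x axis points to the side with the lid hinge, its y axis to the side where the carton leans, z up. It may be turned up to 26 degrees either way from the robot's x axis.
- lid (a joint): Angle of the lid in rad: 0 is fully shut, flat on the rim; about 1.75 to 1.9 at the start (standing open, leaning back a little past upright). Stiff hinge: it stays where it is left.
- lid_hinge (a point): Middle of the lid's hinge line, at the +x rim of the canister, about 120 mm above the counter. The hinge line runs along the canister's y axis.
- lid_edge (a point): Middle of the lid's free edge, on the underside of the lid, 110 mm from the hinge. The lid is a black flat plate about 110 x 110 mm, 8 mm thick, without knob.
- carton: Stiff closed orange carton with a white band, loose, 0.22-0.45 kg: 210 mm tall (own z), 55 thick (own y), 100 wide (own x). Origin: centre of its base. It leans 28 deg from the canister's +y side: bottom edge 64 mm from the canister, top edge 35 mm over the mouth, 185 to 211 mm up (217 while tipping). Within 14 deg of upright it drops onto its base by itself; pushed too fast or far it falls over.
- mug: White mug, 80 mm across, 95 mm high, loose. Origin: centre of its underside. Not to be disturbed.
- can_red: Red food can, 66 mm across, 100 mm high, loose. Origin: centre of its underside. Not to be disturbed.
- can_green: Green food can, 66 mm across, 100 mm high, loose. Origin: centre of its underside. Not to be disturbed.
- bowl: White bowl, 160 mm across, 75 mm high, loose. Origin: centre of its underside. Not to be disturbed.
- oil: Green glass bottle, 60 mm across, 200 mm high, loose. Origin: centre of its underside. Not to be disturbed.
- espresso_cup: Small blue cup, 62 mm across, 60 mm high, loose. Origin: centre of its underside. Not to be disturbed.

How it is judged:
By the outcome, as a careful person would: the job done as asked, in the order asked, and still so for the second after the job is handed in, with the robot touching nothing.
It also fails if it takes over 58 s, if anything falls off the work surface, if the arm or the gripper's body presses on something with over 40 N, if the wrist force passes 120 N, or if a joint passes its speed limit or range.

## Working session

There is one attempt and no reset: what is moved stays moved. The work goes in short steps, Python scripts to look and compute and a shell command to move; the robot and the scene stay as the last step left them, time stands still between calls to the robot, and variables do not carry over. Pictures are saved under pics/ and viewed, at most 10 in all, crops included, and the job is handed in when it is done.

```bash
mkdir -p pics
python3 - <<'E'
from workcell import ctrl, optics
import cv2
for n in("side","top"):
    s=optics.snapshot(n); cv2.imwrite(f"pics/{n}0.png",s["pixels"][:,:,::-1])
    R=cv2.Rodrigues(s["rvec"])[0]; print(n,(-R.T@s["tvec"].reshape(3)).round(3),R[2].round(2))
st=ctrl.get_state();print(st)
E
```

```text
side [-0.23  -0.822  0.827] [ 0.57  0.61 -0.55]
top [ 0.434 -0.016  1.181] [ 0.1   0.01 -0.99]
{'clock': 0.1, 'joints': array([ 6.17588436e+01,  1.26704612e+01,  8.75198843e+01, -7.55868723e-04,
        7.99104632e+01, -7.22581316e+00]), 'qvel': array([ 0.08652172, -0.11811552, -0.21361716,  0.03566348, -0.0395529 ,
       -0.11391296]), 'joint_torque': array([ 1.20773479e-03, -4.95938087e+01, -3.88522875e+01,  7.01242173e-02,
        5.14620391e-02, -7.23494259e-05]), 'position': array([0.22388256, 0.58291945, 0.22154325]), 'ee_rot': array([-1.79899898e+02, -1.19416932e-02,  1.58984779e+02]), 'contact_force': array([-0.15861399,  0.10327294,  0.40909686]), 'torque': array([ 0.0433233 , -0.0687859 , -0.00830388]), 'finger_force': 0.0, 'finger_gap': 0.08711923560404439}
```

View pics/side0.png

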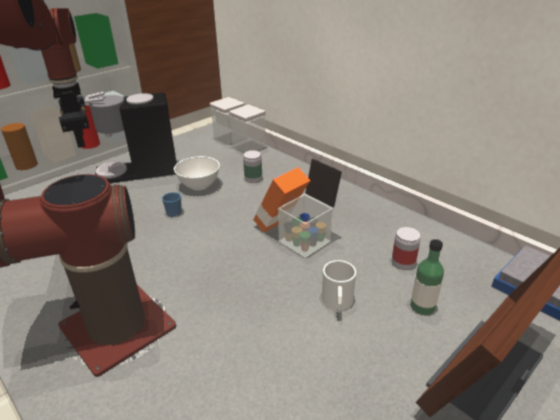

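View pics/top0.png

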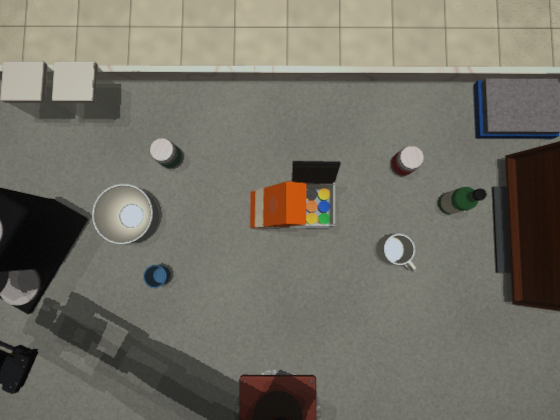

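The side view shows the carton (285,195) leaning over the canister (305,225), with the lid up at (323,183). In the top view the carton is at (278,205), the canister at (318,205) and the lid at (316,172). I'll crop both closer.

Run:
```python
import cv2,numpy as np
a=cv2.imread("pics/top0.png")[145:245,240:350]; b=cv2.imread("pics/side0.png")[150:260,240:350]
a=cv2.resize(a,(400,364),interpolation=cv2.INTER_CUBIC);b=cv2.resize(b,(400,400),interpolation=cv2.INTER_CUBIC)
c=np.zeros((400,800,3),np.uint8);c[:364,:400]=a;c[:,400:]=b
cv2.imwrite("pics/crop0.png",c)
```

```text
(no output)
```

View pics/crop0.png

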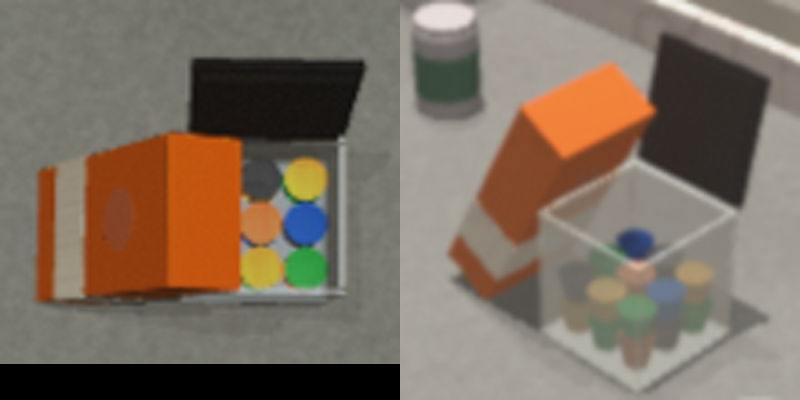

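The close-up shows the rim corners and the carton's top face clearly, so I'll turn those pixels into points.

```bash
cat > h.py <<'E'
import numpy as np,cv2
from workcell import optics
def cast(s,px,z):
    R=cv2.Rodrigues(np.array(s["rvec"]))[0];t=np.array(s["tvec"]).reshape(3);c=-R.T@t
    d=np.c_[np.array(px,float),np.ones(len(px))]@np.linalg.inv(s["camera_matrix"]).T@R
    return c+d*((z-c[2])/d[:,2])[:,None]
E
python3 - <<'E'
from h import *
np.set_printoptions(precision=4,suppress=True)
T=optics.snapshot("top");S=optics.snapshot("side")
k=110/400
tc=lambda p:np.array(p)*k+[240,145]-.36
sc=lambda p:(np.array(p)-[400,0])*k+[240,150]-.36
rs=cast(S,sc([(638,266),(738,211),(633,162),(542,211)]),.12);print("rim side near,-y+x,back,left\n",rs)
print("centre",rs[:,:2].mean(0))
print("rim top (+x-y),(-x-y)\n",cast(T,tc([(345,138),(345,296)]),.12))
print("hinge top\n",cast(T,tc([(188,137),(343,140)]),.12))
print("lid tip top at .228\n",cast(T,tc([(192,59),(365,63)]),.228))
print("bottom near\n",cast(S,sc([(638,390),]),0))
print("carton low edge .185\n",cast(T,tc([(240,138),(240,291)]),.185))
print("carton high edge .211\n",cast(T,tc([(168,132),(166,291)]),.211))
print("carton low edge side\n",cast(S,sc([(655,110),(568,157)]),.185))
E
```

```text
rim side near,-y+x,back,left
 [[ 0.501  -0.1414  0.12  ]
 [ 0.6089 -0.1457  0.12  ]
 [ 0.6043 -0.038   0.12  ]
 [ 0.5023 -0.0375  0.12  ]]
centre [ 0.5541 -0.0907]
rim top (+x-y),(-x-y)
 [[ 0.6083 -0.1432  0.12  ]
 [ 0.4975 -0.1426  0.12  ]]
hinge top
 [[ 0.6083 -0.0333  0.12  ]
 [ 0.6068 -0.1418  0.12  ]]
lid tip top at .228
 [[ 0.6405 -0.0338  0.228 ]
 [ 0.6386 -0.1432  0.228 ]]
bottom near
 [[ 0.5037 -0.1411  0.    ]]
carton low edge .185
 [[ 0.5972 -0.0664  0.185 ]
 [ 0.4965 -0.0666  0.185 ]]
carton high edge .211
 [[ 0.5965 -0.019   0.211 ]
 [ 0.4945 -0.0183  0.211 ]]
carton low edge side
 [[ 0.5951 -0.0693  0.185 ]
 [ 0.4989 -0.0708  0.185 ]]
```

```bash
cat >> h.py <<'E'
from workcell import ctrl
from scipy.spatial.transform import Rotation as Ro
def go(p,rpy=(180,0,90)):
    s=ctrl.get_state();R=Ro.from_euler("xyz",s["ee_rot"],degrees=True)
    d=R.inv().apply(np.array(p)-s["position"])/.25
    w=(R.inv()*Ro.from_euler("xyz",rpy,degrees=True)).as_rotvec()/1.5
    print(d.round(4),w.round(4))
E
python3 -c "
from h import *
go((.45,.30,.30),(180,0,130));go((.546,-.10,.30))"
```

```text
[-1.2501 -0.7331 -0.312 ] [-9.000e-04  1.000e-04  3.372e-01]
[-2.1824 -2.089  -0.3104] [-8.000e-04  4.000e-04  8.027e-01]
```

```bash
python3 -m jog '[-0.6,-0.5,-0.3,0,0,0.4,0, -0.6,-0.5,-0.3,0,0,0.4,0, -0.6,-0.5,-0.3,0,0,0.4,0, -0.6,-0.5,-0.3,0,0,0.4,0, -0.6,-0.5,-0.3,0,0,0.4,0]'
python3 -c "
from h import *
go((.546,-.10,.30))"
```

```text
clock: 0.62
position: [0.3192, 0.412, 0.2976]
ee_rot: [-180.0, 0.0, 124.3]
contact_force: [0.8, 0.3, 1.0]
finger_gap: 0.0617
finger_force: 0.0
[-2.203  -0.4041 -0.0091] [-2.000e-04  2.000e-04  3.989e-01]
```

```bash
python3 -m jog '[-0.8,-0.15,0,0,0,0.4,0, -0.8,-0.15,0,0,0,0.4,0, -0.8,-0.15,0,0,0,0.4,0, -0.8,-0.15,0,0,0,0.4,0, -0.8,-0.15,0,0,0,0.4,0]'
python3 -c "
from h import *
go((.546,-.10,.30))"
```

```text
clock: 1.03
position: [0.4021, 0.2254, 0.2973]
ee_rot: [180.0, 0.0, 89.9]
contact_force: [1.2, 0.6, -0.8]
finger_gap: 0.0438
finger_force: 0.0
[-1.3003  0.5789 -0.0101] [ 0.0004  0.0001 -0.0017]
```

```bash
python3 -m jog '[-0.7,0.4,0,0,0,0,0, -0.7,0.4,0,0,0,0,0, -0.7,0.4,0,0,0,0,0, -0.7,0.4,0,0,0,0,0, -0.7,0.4,0,0,0,0,0]' >/dev/null;  python3 -m jog '[-0.6,0.18,0,0,0,0,0, -0.6,0.18,0,0,0,0,0, -0.6,0.18,0,0,0,0,0, -0.6,0.18,0,0,0,0,0, -0.6,0.18,0,0,0,0,0]'
python3 -c "
from h import *
go((.546,-.10,.173))"
```

```text
clock: 1.87
position: [0.5486, -0.1023, 0.2965]
ee_rot: [-180.0, 0.1, 89.9]
contact_force: [-0.6, 0.7, -1.0]
finger_gap: 0.0435
finger_force: 0.0
[ 0.0103 -0.0101  0.4939] [-0.0004  0.0014 -0.0009]
```

```bash
python3 -m jog '[0,-0.01,0.1,0,0,0,0, 0,-0.01,0.2,0,0,0,0, 0,-0.01,0.32,0,0,0,0, 0,-0.01,0.42,0,0,0,0, 0,-0.01,0.49,0,0,0,0]'
python3 -c "
from h import *
a=optics.snapshot('top')['pixels'][110:270,200:380];b=optics.snapshot('side')['pixels'][110:270,200:380]
cv2.imwrite('pics/c1.png',cv2.resize(np.hstack([a,b]),(800,356))[:,:,::-1])"
```

```text
clock: 2.28
position: [0.5438, -0.0957, 0.1717]
ee_rot: [-179.8, -0.1, 90.2]
contact_force: [-1.0, -0.0, 0.5]
finger_gap: 0.0439
finger_force: 0.0
```

View pics/c1.png

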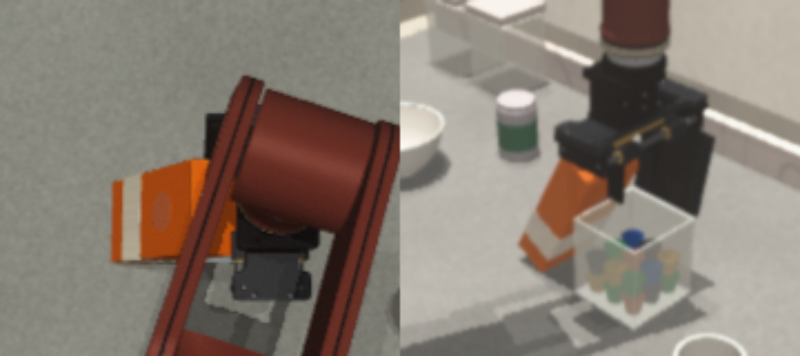

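The fingers are in the mouth beside the carton's top edge and clear of the lid. Next is a slow push toward +y.

```bash
python3 -m jog '[0.012,0,0,0,0,0,0, 0.024,0,0,0,0,0,0, 0.036,0,0,0,0,0,0, 0.048,0,0,0,0,0,0, 0.06,0,0,0,0,0,0]'
python3 -m jog '[0.008,0,0,0,0,0,0, 0.016,0,0,0,0,0,0, 0.024,0,0,0,0,0,0, 0.032,0,0,0,0,0,0, 0.04,0,0,0,0,0,0]'
python3 -m jog '[0.008,0,0,0,0,0,0, 0.016,0,0,0,0,0,0, 0.024,0,0,0,0,0,0, 0.032,0,0,0,0,0,0, 0.04,0,0,0,0,0,0]'
python3 -m jog '[0.008,0,0,0,0,0,0, 0.016,0,0,0,0,0,0, 0.024,0,0,0,0,0,0, 0.032,0,0,0,0,0,0, 0.04,0,0,0,0,0,0]'
```

```text
clock: 2.8
position: [0.5461, -0.0814, 0.1761]
ee_rot: [179.9, 0.0, 90.2]
contact_force: [-0.2, -0.0, 0.1]
finger_gap: 0.0434
finger_force: 0.0
clock: 3.22
position: [0.5454, -0.0716, 0.1748]
ee_rot: [180.0, 0.0, 90.2]
contact_force: [-0.0, -0.4, 0.1]
finger_gap: 0.0438
finger_force: 0.2
clock: 3.63
position: [0.5453, -0.0615, 0.1747]
ee_rot: [-180.0, -0.0, 90.2]
contact_force: [-0.7, 0.5, 0.3]
finger_gap: 0.0434
finger_force: 0.1
clock: 4.05
position: [0.5453, -0.0515, 0.1747]
ee_rot: [-180.0, -0.0, 90.2]
contact_force: [0.6, 0.2, -0.0]
finger_gap: 0.0437
finger_force: 0.1
```

```bash
python3 -m jog '[0.008,0,0,0,0,0,0, 0.016,0,0,0,0,0,0, 0.024,0,0,0,0,0,0, 0.032,0,0,0,0,0,0, 0.04,0,0,0,0,0,0]'
python3 -c "
from h import *
a=optics.snapshot('top')['pixels'][110:270,200:380];b=optics.snapshot('side')['pixels'][110:270,200:380]
cv2.imwrite('pics/c2.png',cv2.resize(np.hstack([a,b]),(800,356))[:,:,::-1])"
```

```text
clock: 4.47
position: [0.5453, -0.0415, 0.1747]
ee_rot: [180.0, -0.0, 90.2]
contact_force: [0.0, 0.3, 0.3]
finger_gap: 0.0434
finger_force: 0.0
```

View pics/c2.png

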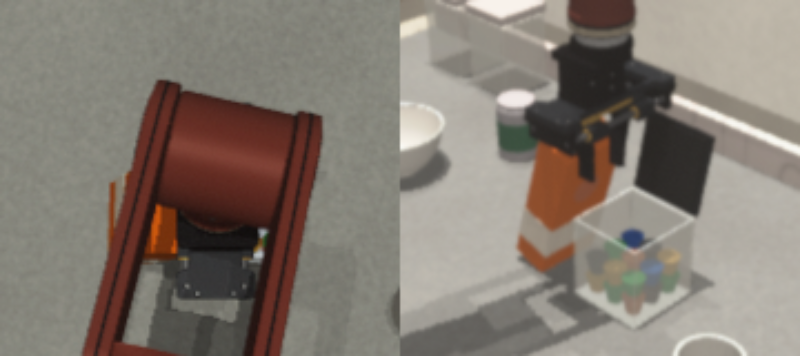

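The carton is tipping up with its base still in place, at (545,260) in the picture. I'll go on slowly.

```bash
python3 -m jog '[0.007,0,0,0,0,0,0, 0.014,0,0,0,0,0,0, 0.021,0,0,0,0,0,0, 0.028,0,0,0,0,0,0, 0.035,0,0,0,0,0,0]'
python3 -m jog '[0.006,0,0,0,0,0,0, 0.012,0,0,0,0,0,0, 0.018,0,0,0,0,0,0, 0.024,0,0,0,0,0,0, 0.03,0,0,0,0,0,0]'
python3 -m jog '[0.004,0,0,0,0,0,0, 0.006,0,0,0,0,0,0, 0.006,0,0,0,0,0,0, 0.006,0,0,0,0,0,0, 0.006,0,0,0,0,0,0]'
python3 -c "
from h import *
a=optics.snapshot('top')['pixels'][110:270,200:380];b=optics.snapshot('side')['pixels'][110:270,200:380]
cv2.imwrite('pics/c3.png',cv2.resize(np.hstack([a,b]),(800,356))[:,:,::-1])"
```

```text
clock: 4.98
position: [0.5452, -0.0328, 0.1747]
ee_rot: [-180.0, -0.0, 90.2]
contact_force: [-0.7, -0.1, -0.7]
finger_gap: 0.0435
finger_force: 0.0
clock: 5.4
position: [0.5452, -0.0253, 0.1747]
ee_rot: [-180.0, -0.0, 90.2]
contact_force: [-0.3, 0.3, 0.4]
finger_gap: 0.0433
finger_force: 0.0
clock: 5.82
position: [0.5452, -0.024, 0.1747]
ee_rot: [-180.0, 0.0, 90.2]
contact_force: [-0.1, -0.4, 0.5]
finger_gap: 0.0438
finger_force: 0.0
```

View pics/c3.png

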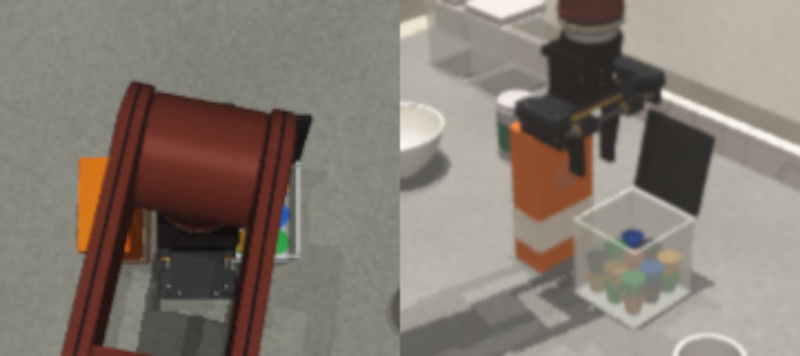

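The carton stands upright at (550,195), clear of the fingers. I'll back off, rise and go round behind the lid.

```bash
python3 -m jog '[-0.1,0,0,0,0,0,0, -0.27,0,0,0,0,0,0, -0.27,0,-0.15,0,0,0,-1, -0.27,0,-0.31,0,0,0,-1, -0.27,0,-0.46,0,0,0,-1]'>/dev/null
python3 -m jog '[0,0.15,-0.04,0,0,0,-1, 0,0.3,-0.04,0,0,0,-1, 0,0.45,-0.04,0,0,0,-1, 0,0.6,-0.04,0,0,0,-1, 0,0.62,-0.04,0,0,0,-1]'
python3 -c "
from h import *
go((.70,-.09,.195))
T=optics.snapshot('top')
S=optics.snapshot('side')
a=T['pixels'][110:270,200:380];b=S['pixels'][110:270,200:380]
cv2.imwrite('pics/c4.png',cv2.resize(np.hstack([a,b]),(800,356))[:,:,::-1])"
```

```text
clock: 6.75
position: [0.704, -0.0907, 0.2953]
ee_rot: [-179.8, -0.1, 90.2]
contact_force: [-0.1, -0.5, -1.5]
finger_gap: 0.0023
finger_force: 0.0
[ 0.0024 -0.0149  0.4013] [-0.0019 -0.0009  0.0029]
```

View pics/c4.png

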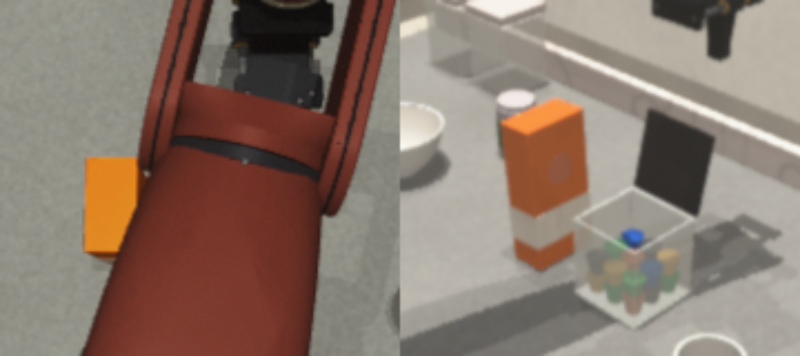

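The carton stands free and the closed fingers are behind the lid. I'll descend and push toward −x.

```bash
python3 -m jog '[0,-0.01,0.13,0,0,0,-1, 0,-0.01,0.27,0,0,0,-1, 0,-0.01,0.4,0,0,0,-1, 0,-0.01,0.4,0,0,0,-1, 0,-0.05,0.4,0,0,0,-1]'
python3 -m jog '[0,-0.04,0,0,0,0,-1, 0,-0.08,0,0,0,0,-1, 0,-0.12,0,0,0,0,-1, 0,-0.16,0,0,0,0,-1, 0,-0.2,0,0,0,0,-1]'
python3 -c "
from h import *
go((.605,-.09,.193))"
```

```text
clock: 7.27
position: [0.6861, -0.0906, 0.1982]
ee_rot: [-179.8, -0.1, 90.2]
contact_force: [0.3, 0.3, -0.1]
finger_gap: 0.0005
finger_force: 0.0
clock: 7.68
position: [0.6383, -0.0915, 0.204]
ee_rot: [179.7, 0.1, 90.2]
contact_force: [2.3, -0.0, 1.8]
finger_gap: 0.0005
finger_force: 1.0
[ 0.0065 -0.1335  0.0431] [0.0036 0.0009 0.0025]
```

```bash
python3 -m jog '[0,-0.03,0,0,0,0,-1, 0,-0.06,0.01,0,0,0,-1, 0,-0.09,0.015,0,0,0,-1, 0,-0.12,0.02,0,0,0,-1, 0,-0.14,0.025,0,0,0,-1]'
python3 -c "
from h import *
go((.581,-.09,.1825));go((.562,-.09,.1645))"
```

```text
clock: 8.1
position: [0.6021, -0.0913, 0.1937]
ee_rot: [180.0, 0.0, 90.2]
contact_force: [1.2, -0.4, 1.3]
finger_gap: 0.0002
finger_force: 0.8
[ 0.0054 -0.0845  0.0448] [0.     0.0001 0.0026]
[ 0.0057 -0.1605  0.1168] [0.     0.0001 0.0026]
```

```bash
python3 -m jog '[0,-0.03,0.015,0,0,0,-1, 0,-0.06,0.03,0,0,0,-1, 0,-0.085,0.045,0,0,0,-1, 0,-0.11,0.07,0,0,0,-1, 0,-0.135,0.094,0,0,0,-1]'
python3 -m jog '[0,-0.025,0.023,0,0,0,-1, 0,-0.04,0.05,0,0,0,-1, 0,-0.055,0.08,0,0,0,-1, 0,-0.064,0.105,0,0,0,-1, 0,-0.07,0.13,0,0,0,-1]'
python3 -c "
from h import *
go((.548,-.09,.128))"
```

```text
clock: 8.52
position: [0.5683, -0.0913, 0.1692]
ee_rot: [-180.0, -0.0, 90.2]
contact_force: [-0.3, 0.2, 2.2]
finger_gap: 0.0003
finger_force: 0.7
clock: 8.93
position: [0.551, -0.0914, 0.1364]
ee_rot: [-179.9, -0.0, 90.2]
contact_force: [-1.4, 0.1, 2.0]
finger_gap: 0.0005
finger_force: 0.5
[ 0.0055 -0.0118  0.0337] [-0.0008 -0.0002  0.0027]
```

```bash
python3 -m jog '[0,-0.01,0.01,0,0,0,-1, 0,-0.02,0.018,0,0,0,-1, 0,-0.03,0.026,0,0,0,-1, 0,-0.04,0.032,0,0,0,-1, 0,-0.05,0.036,0,0,0,-1]'
python3 -m jog '[0,0,0.004,0,0,0,-1, 0,0,0.008,0,0,0,-1, 0,0,0.008,0,0,0,-1]'
```

```text
clock: 9.35
position: [0.5397, -0.0916, 0.1289]
ee_rot: [179.9, 0.0, 90.2]
contact_force: [2.7, 1.3, 4.5]
finger_gap: 0.0002
finger_force: 1.7
clock: 9.6
position: [0.5396, -0.0917, 0.1287]
ee_rot: [179.9, 0.0, 90.2]
contact_force: [-5.1, 1.4, 12.8]
finger_gap: 0.0006
finger_force: 6.2
```

The force is rising with no further motion, so the lid is on the rim. One slight extra press, then I'll lift away and look.

```bash
python3 -m jog '[0,0,0.004,0,0,0,-1, 0,0,0.004,0,0,0,-1, 0,0,0.004,0,0,0,-1]'
python3 -m jog '[0,0,-0.05,0,0,0,-1, 0,0,-0.2,0,0,0,-1, 0,0,-0.35,0,0,0,-1, 0,0,-0.5,0,0,0,-1, 0,0,-0.66,0,0,0,-1]'
python3 -m jog '[-0.15,0,0,0,0,0,-1, -0.3,0,0,0,0,0,-1, -0.45,0,0,0,0,0,-1, -0.6,0,0,0,0,0,-1, -0.75,0,0,0,0,0,-1]'
python3 -c "
from h import *
a=optics.snapshot('top')['pixels'][110:270,200:380];b=optics.snapshot('side')['pixels'][130:290,230:410]
cv2.imwrite('pics/c5.png',cv2.resize(np.hstack([a,b]),(800,356))[:,:,::-1])
cv2.imwrite('pics/side5.png',optics.snapshot('side')['pixels'][:,:,::-1])"
```

```text
clock: 9.85
position: [0.5396, -0.0917, 0.1287]
ee_rot: [179.9, 0.0, 90.2]
contact_force: [-9.0, 2.3, 17.5]
finger_gap: 0.0003
finger_force: 9.0
clock: 10.27
position: [0.5384, -0.0913, 0.2919]
ee_rot: [-179.9, -0.0, 90.2]
contact_force: [1.1, -0.4, -0.1]
finger_gap: 0.0002
finger_force: 0.0
clock: 10.68
position: [0.5396, -0.2806, 0.291]
ee_rot: [180.0, 0.0, 90.2]
contact_force: [0.9, -0.4, -0.1]
finger_gap: 0.0006
finger_force: 0.0
```

View pics/c5.png

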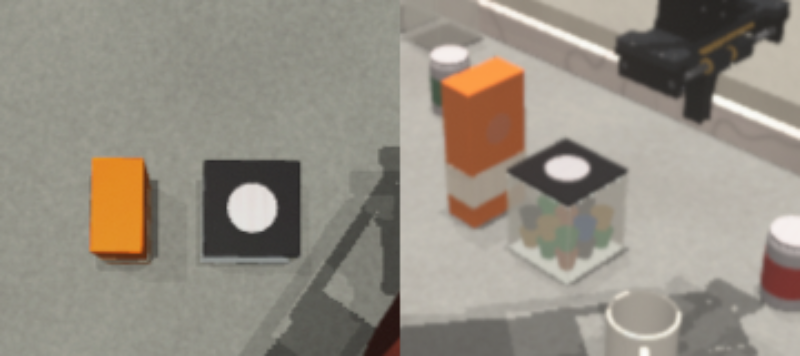

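View pics/side5.png

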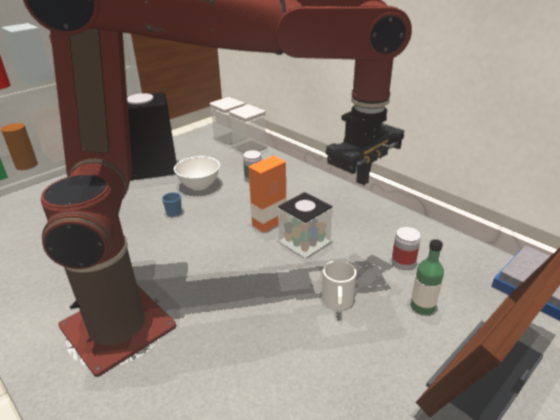

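The lid lies flat and shut at (305,208), the carton stands upright at (268,195), and nothing else has moved. The gripper is clear of everything.

```bash
python3 -c "
from workcell import ctrl
print(ctrl.hand_in())"
```

```text
the job is handed in; nothing more can be done
None
```

The carton stands upright on its own base beside the canister, the lid is fully shut, nothing else was disturbed, and the job was handed in at about 11 s of the 58 s allowed.

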